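# Square the flat of a pump port plate to the datum bar

## Task

The round pump port plate on the setting stand has one flat on its rim. Turn the plate by fingertip until the flat faces the stand's upright bar, then slide it home, plate and carriage together, until the flat lies flush against the bar, and seat it there with a steady push of about 10 N for a second. Be gentle (never push or press on the stand or plate with more than 20 N), then let go and leave the other parts where they are.

Things in the scene. Friction and masses are not known exactly. Their poses are not given: they have to be found in the camera images.
- stand: The setting stand, fixed to the counter: a grey base plate 220 (x) x 180 (y) x 14 mm with two rails along its x. Origin: centre of its underside, on the counter. Its own +x is the direction in which the carriage slides towards the bar; z is up.
- bar: The alignment bar, a steel bar fixed across the stand, 120 mm long (along its y), 20 mm thick, its top 53 mm above the counter. Origin: middle of the upper edge of the face that looks at the plate; the face is square to the stand's x and looks to -x.
- seat_axis (a point): Point on the vertical turning axis of the plate, 34 mm above the counter, at the top of the carriage (an aluminium block 75 x 85 mm, top 34 mm above the counter) that carries the plate and rides on the stand's rails. It travels with the carriage. Its axes are the stand's.
- disc (a joint): Turning angle (rad, counter-clockwise from above) of the port plate: a steel disc, radius 48 mm, 14 mm thick, one 58 mm long flat on its rim 38 mm from the axis; dark marks on top are smooth. 0 or 6.283 = flat square to the bar. No stops, slight drag (0.03 N m), stays where left, cannot be lifted or gripped. Its rigid seat is shimmed: its top is 54 to 63 mm above the counter, found by touch.
- carriage (a joint): Travel of the carriage along the stand's +x towards the bar, m; 0 to about 0.006 at the start. The flat, when square, meets the bar at a travel of 0.024; the round part of the rim would meet it at 0.014. The carriage drags with about 2 N and stays where it is left; it may be pushed by the plate's rim.
- nut: A loose hexagonal steel nut, 30 mm across flats, 16 mm tall, lying on the stand's base plate behind the bar; not to be moved. Origin: centre of its underside.
- spacer: A loose brass spacer, diameter 28 mm, 22 mm tall, standing on the stand's base plate behind the bar; not to be moved. Origin: centre of its underside.
- gear_pump: A gear pump, 90 x 120 x 100 mm tall, on the counter to the left; not to be moved. Origin: centre of its underside.
- solenoid_valve: A solenoid valve, 46 x 218 x 73 mm tall, on the counter to the right; not to be moved. Origin: centre of its underside.
- carton: A cardboard box, 100 x 140 x 60 mm tall, to the right; not to be moved. Origin: centre of its underside.
- cartridge: A cartridge valve, 40 x 40 x 110 mm tall, to the left; not to be moved. Origin: centre of its underside.

How it is judged:
By the outcome, as a careful person would: the job done as asked, in the order asked, and still so for the second after the job is handed in, with the robot touching nothing.
It also fails if it takes over 72 s, if anything falls off the work surface, if the arm or the gripper's body presses on something with over 40 N, if the wrist force passes 120 N, or if a joint passes its speed limit or range.

## Robot

A 7-joint arm with a two-finger parallel gripper is mounted at the origin on the work surface. World frame = base frame: x ahead of the robot, y to its left, z up, the work surface at z = 0. Lengths are in m, angles in degrees, forces in N, time in s.
With the tool pointing down it reaches from about 0.425 to 0.875 m from the base axis. Payload 4.7 kg.
Tool frame: the origin (TCP) lies at the very end of the fingers, on their centre line; the grasp point (between the pads) lies 19 mm behind it; z points along the fingers, y is the direction in which the jaws open and shut (so a half turn about z gives the same grasp; the last joint's range is limited). The gripper opens to 87 mm and grips with 3 to 60 N. Pads are 19 mm wide; open, the fingers measure 117 mm over their backs; the gripper's body (75 mm by 190 mm) begins 51 mm behind the grasp point.
Start: joints at [0.808, 18.392, -4.016, 83.108, 1.295, 78.541, -3.26], TCP at [0.65, -0, 0.223] pointing down, gripper open.
Joint ranges: [-163.93, 163.93], [-17.29, 119.83], [-79.2, 71.16], [3.27, 140.29], [-89.18, 269.18], [5.43, 117.66], [-154.24, 154.24]. Speed limits (degrees/s): [147.25, 147.25, 180, 180, 180, 180, 180].

## Interface

Orientations are given as [roll, pitch, yaw] about the fixed x, y, z axes, in that order (R = Rz(yaw) Ry(pitch) Rx(roll)).
In Python, from cell import sensors, imaging, ticket gives the robot as it stands.
- The arm moves only by the tool carry_out, never from a script. Its argument "plan" is a list of rows, each an object of numbers: "fingers": the closure, from -1 (fully open) to 1 (shut); "dx", "dy", "dz": the shift along the tool's x, y, z normalised to -1 to 1, where 1 is 0.03 m; "rx", "ry", "rz": the turn, a rotation vector about the tool's x, y, z normalised to -1 to 1, where 1 is 10 degrees. A call has 1 to 12 rows; each row shifts and turns the commanded pose from where the row before left it, along the tool's axes as they then stand; what a row does not reach is not made up. A row lasts 1/8 s, in which the tool goes at most 62.5 mm and 10.7 degrees, less where a joint would pass 70% of its speed; a pose out of reach is approached as far as the arm can. A call with a number of a shift or a turn outside -1 to 1 is refused whole. A call with a gripper value outside its range is refused whole. The fingers move at their own pace and stop on an object; "force" is the grip in N (left out, the last holds). Time passes only in rows, so rows that do not move let the fingers close. It gives the time, the measured TCP pose, the force and the opening at its end, in the units of the state.
- sensors.get_obs(): the state, without advancing time (a new reading comes with each control period).
- imaging.read_camera(name): name is "scene" or "side" or "wrist"; returns a dict with "color" (480x640x3 uint8, red, green, blue), "mtx" (3x3 intrinsics, pixels), "dist_coeffs" ([k1, k2, p1, p2, k3] as OpenCV has them; the pictures are not rectified), "extrinsics" (4x4, takes a point from world to camera coordinates); the wrist camera has in their place "tool_from_camera" (4x4, takes a point from camera to tool coordinates, whose origin is the TCP and whose axes are the flange's). Camera axes: x right, y down, z forward; pixel columns grow to the right and rows downward; lengths in m; the calibration is good to about 2 mm. A picture is of the moment at which its call begins: read the wrist's pose just before it. There is no depth.
- ticket.sign_off(): hands the job in, once; it reports no verdict.
The state is a dict: "time_s": time; "qpos": joint angles; "joint_velocities": joint speeds; "effort": joint torques, N m; "tool_pos": TCP position; "tool_rot": TCP orientation; "force": force on the tool from outside, world axes, zero at the start; "wrist_torque": the same for the moment, N m; "grip_width": finger opening in m.
Only numpy, scipy, OpenCV 4.12 (cv2) and the standard library are available. Lean on these libraries where they do the work, as an engineer would, in place of code of your own. Each camera call takes 0.05 s, during which the arm holds its last target.

## Working session

There is one attempt and no reset: what is moved stays moved. The work goes in short steps, Python scripts to look and compute and a tool call to move; the robot and the scene stay as the last step left them, time stands still between calls to the robot, and variables do not carry over. Pictures are saved under pics/ and viewed, and the job is handed in when it is done.

Besides the shell and the picture viewer there is one more tool, called after ">>>" by a JSON object that holds its "fn" and its "kwargs". carry_out: Moves the arm, as the interface text tells. Scaled input: -1 to 1 covers 0.03 m each way for a shift and 10 degrees each way for a turn. Its arguments: {"type":"object","properties":{"plan":{"type":"array"},"force":{"type":"number"}},"required":["plan"]}

```bash
ls; mkdir -p pics
python3 - <<'E'
from cell import sensors, imaging, ticket
import cv2,pickle
o=sensors.get_obs(); print(o)
d={'obs':o}
for n in ["scene","side","wrist"]:
    r=imaging.read_camera(n); d[n]=r
    cv2.imwrite(f"pics/{n}0.png",r["color"][:,:,::-1])
    print(n,{k:v for k,v in r.items() if k!="color"})
pickle.dump(d,open("d0.pkl","wb"))
E
```

```text
pics
{'time_s': 0.0, 'qpos': array([ 0.80667167, 18.43993545, -4.01708515, 83.17612535,  1.29378259,
       78.54120284, -3.26038545]), 'joint_velocities': array([ 0.02975366,  0.06301317,  0.02845384,  0.03498661,  0.08452519,
       -0.03820569, -0.02998512]), 'effort': array([-2.58547143e-04, -4.91284704e+01, -4.03903294e-01, -3.12526345e+01,
       -6.40594075e-02,  4.37659642e-02,  1.61017233e-04]), 'tool_pos': array([ 6.49431401e-01, -1.33889327e-05,  2.21441085e-01]), 'tool_rot': array([-1.79887922e+02,  4.15719083e-03,  9.00039551e+01]), 'force': array([-0.19749151,  0.34571403,  0.78014073]), 'wrist_torque': array([-0.02630975,  0.02929795, -0.01840652]), 'grip_width': 0.08703909939463175}
scene {'mtx': array([[442.49954707,   0.        , 318.4778894 ],
       [  0.        , 442.49954707, 251.78126653],
       [  0.        ,   0.        ,   1.        ]]), 'dist_coeffs': array([-0.09255527,  0.        ,  0.        ,  0.        ,  0.        ]), 'extrinsics': array([[-0.18107539,  0.98345679, -0.00494521,  0.09878927],
       [ 0.71753456,  0.12867132, -0.68453477, -0.34930166]
[... 557 characters left out ...]
5233009,  0.84976054],
       [ 0.        ,  0.        ,  0.        ,  1.        ]])}
wrist {'mtx': array([[430.97205932,   0.        , 325.01932425],
       [  0.        , 430.97205932, 241.04024889],
       [  0.        ,   0.        ,   1.        ]]), 'dist_coeffs': array([0.02543109, 0.        , 0.        , 0.        , 0.        ]), 'tool_from_camera': array([[ 9.70616136e-04, -9.57542771e-01, -2.88289610e-01,
         7.88112151e-02],
       [ 9.99999292e-01,  7.31058313e-04,  9.38625040e-04,
        -8.76470144e-04],
       [-6.88017106e-04, -2.88290317e-01,  9.57542803e-01,
        -1.63369301e-01],
       [ 0.00000000e+00,  0.00000000e+00,  0.00000000e+00,
         1.00000000e+00]])}
```

View pics/scene0.png

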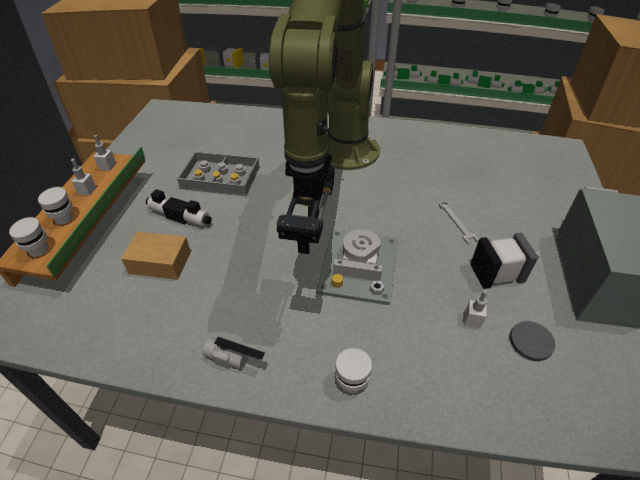

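View pics/side0.png

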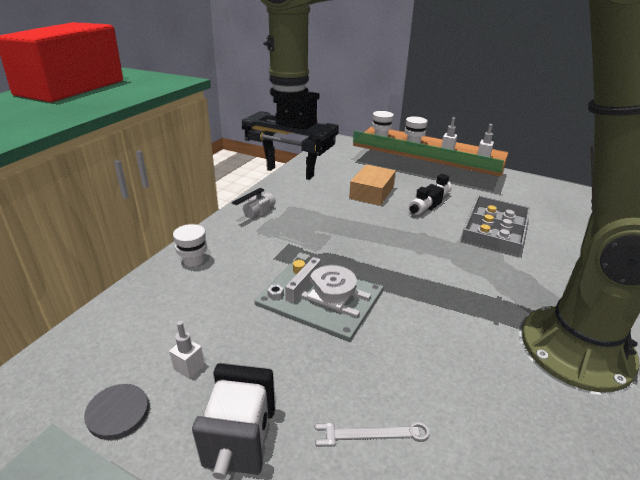

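View pics/wrist0.png

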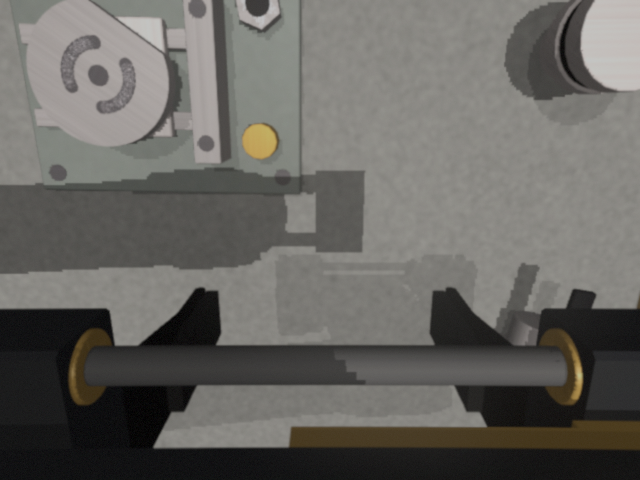

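```bash
cat > h.py <<'E'
import numpy as np,cv2,pickle
from scipy.spatial.transform import Rotation as R
def Twt(o):
    T=np.eye(4);T[:3,:3]=R.from_euler('xyz',o['tool_rot'],degrees=True).as_matrix();T[:3,3]=o['tool_pos'];return T
def cam2world(n,r,o):
    return Twt(o)@r['tool_from_camera'] if n=='wrist' else np.linalg.inv(r['extrinsics'])
def pix2w(n,r,o,px,z):
    px=np.array(px,float).reshape(-1,1,2)
    u=cv2.undistortPoints(px,r['mtx'],r['dist_coeffs']).reshape(-1,2)
    T=cam2world(n,r,o)
    d=np.c_[u,np.ones(len(u))]@T[:3,:3].T; c=T[:3,3]
    return c+d*((z-c[2])/d[:,2])[:,None]
def w2pix(n,r,o,P):
    T=np.linalg.inv(cam2world(n,r,o))
    rv,_=cv2.Rodrigues(T[:3,:3])
    return cv2.projectPoints(np.array(P,float).reshape(-1,3),rv,T[:3,3],r['mtx'],r['dist_coeffs'])[0].reshape(-1,2)
def snap(tag,names=("wrist",)):
    from cell import sensors,imaging
    o=sensors.get_obs();d={'obs':o}
    for n in names:
        d[n]=imaging.read_camera(n);cv2.imwrite(f"pics/{n}{tag}.png",d[n]['color'][:,:,::-1])
    pickle.dump(d,open(f"d{tag}.pkl","wb"));return d
E
python3 - <<'E'
from h import *
np.set_printoptions(precision=4,suppress=True)
d=pickle.load(open('d0.pkl','rb'));o=d['obs']
print(pix2w('wrist',d['wrist'],o,[[45,187],[300,193],[300,0]],.014))
print(pix2w('wrist',d['wrist'],o,[[195,160],[187,0]],.053))
print(pix2w('wrist',d['wrist'],o,[[98,75],[115,0],[168,52]],.059))
im=d['scene']['color'][220:320,300:420,::-1];cv2.imwrite('pics/sc_crop.png',cv2.resize(im,None,fx=6,fy=6,interpolation=cv2.INTER_CUBIC))
E
```

```text
[[0.4083 0.0152 0.014 ]
 [0.6267 0.0107 0.014 ]
 [0.6292 0.1594 0.014 ]]
[[0.5498 0.043  0.053 ]
 [0.5542 0.1505 0.053 ]]
[[0.4892 0.1021 0.059 ]
 [0.508  0.1487 0.059 ]
 [0.5396 0.1173 0.059 ]]
```

View pics/sc_crop.png

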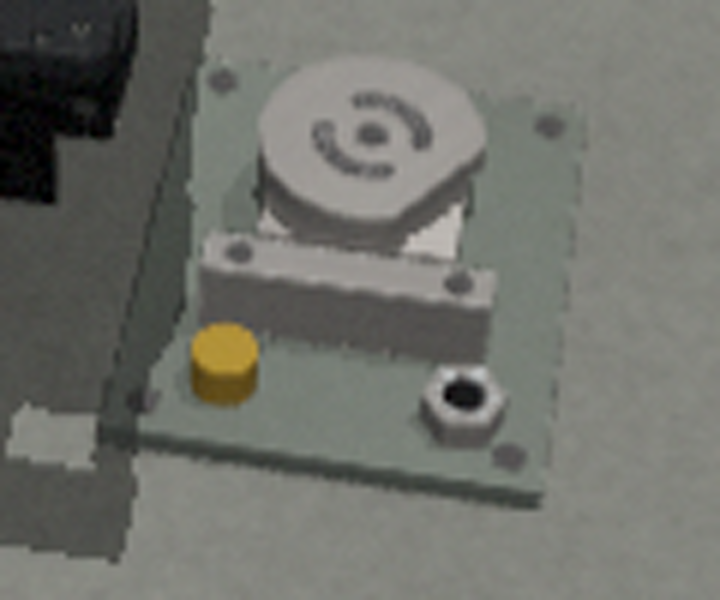

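>>> {"fn": "carry_out", "kwargs": {"plan": [{"dy": -0.7,"dx": 0.25,"fingers": -0.33},{"dy": -0.7,"dx": 0.25,"fingers": -0.33},{"dy": -0.7,"dx": 0.25,"fingers": -0.33},{"dy": -0.7,"dx": 0.25,"fingers": -0.33},{"dy": -0.7,"dx": 0.25,"fingers": -0.33},{"dy": -0.7,"dx": 0.25,"fingers": -0.33},{"fingers": -0.33},{"fingers": -0.33}], "force": 10}}

```text
validation failed for argument at $.pl...
```

Run:
```python
from h import *
d=snap('1')
cv2.imwrite('pics/w1c.png',cv2.resize(d['wrist']['color'][0:300,150:550,::-1],(800,600),interpolation=cv2.INTER_CUBIC))
print(d['obs'])
```

```text
{'time_s': 0.15, 'qpos': array([ 0.80891687, 18.42935916, -4.01701077, 83.15912998,  1.29536189,
       78.5388966 , -3.25984545]), 'joint_velocities': array([ 0.02022942, -0.09706986, -0.1264336 , -0.12502596,  0.02452652,
        0.01128407,  0.04239817]), 'effort': array([ 2.16972071e-04, -4.91794288e+01, -4.04079035e-01, -3.12878716e+01,
       -6.39387709e-02,  4.04033612e-02,  9.90178205e-05]), 'tool_pos': array([ 6.49591759e-01, -4.47908762e-05,  2.21709830e-01]), 'tool_rot': array([-1.79917855e+02,  4.85362345e-03,  9.00021168e+01]), 'force': array([-0.00992464,  0.08393806, -0.17208104]), 'wrist_torque': array([ 0.01969713, -0.00829306, -0.00415681]), 'grip_width': 0.08681584681551638}
```

View pics/w1c.png

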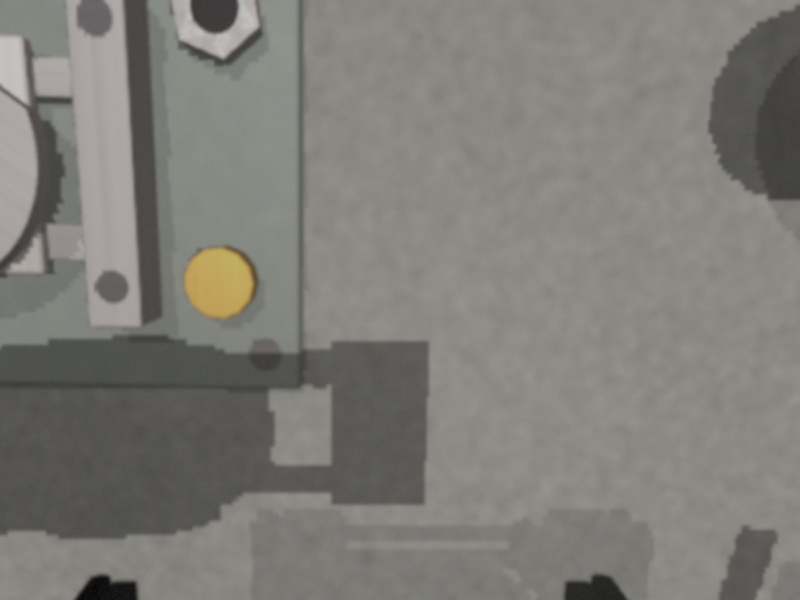

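View pics/wrist1.png

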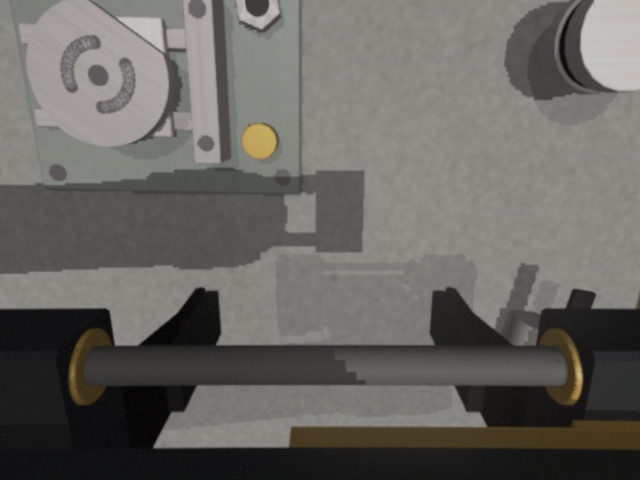

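The move was refused, so the arm hasn't moved. The rows probably need every field, so I'll try again with full rows.

>>> {"fn": "carry_out", "kwargs": {"plan": [{"fingers": -0.33,"dx": 0.25,"dy": -0.7,"dz": 0,"rx": 0,"ry": 0,"rz": 0},{"fingers": -0.33,"dx": 0.25,"dy": -0.7,"dz": 0,"rx": 0,"ry": 0,"rz": 0},{"fingers": -0.33,"dx": 0.25,"dy": -0.7,"dz": 0,"rx": 0,"ry": 0,"rz": 0},{"fingers": -0.33,"dx": 0.25,"dy": -0.7,"dz": 0,"rx": 0,"ry": 0,"rz": 0},{"fingers": -0.33,"dx": 0.25,"dy": -0.7,"dz": 0,"rx": 0,"ry": 0,"rz": 0},{"fingers": -0.33,"dx": 0.25,"dy": -0.7,"dz": 0,"rx": 0,"ry": 0,"rz": 0},{"fingers": -0.33,"dx": 0,"dy": 0,"dz": 0,"rx": 0,"ry": 0,"rz": 0},{"fingers": -0.33,"dx": 0,"dy": 0,"dz": 0,"rx": 0,"ry": 0,"rz": 0}], "force": 10}}

```text
time_s: 1.2
tool_pos: [0.5246, 0.0446, 0.2227]
tool_rot: [180.0, 0.0, 90.0]
force: [0.6, 0.1, -0.2]
grip_width: 0.0579
```

Run:
```python
from h import *
d=snap('2',("wrist","scene","side"))
cv2.imwrite('pics/w2c.png',cv2.resize(d['wrist']['color'][0:300,150:550,::-1],(800,600),interpolation=cv2.INTER_CUBIC))
print(d['obs']['force'])
```

```text
[ 0.55803775  0.12935278 -0.20630268]
```

View pics/w2c.png

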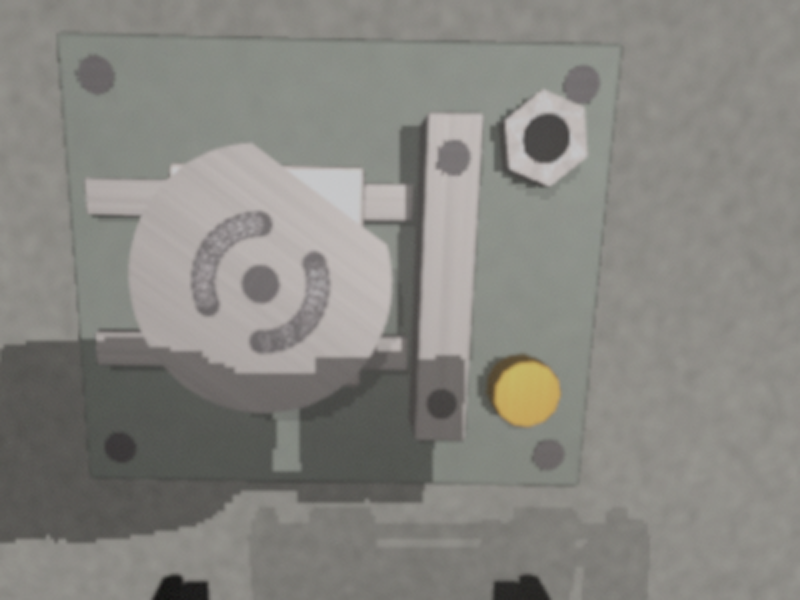

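Run:
```python
from h import *
np.set_printoptions(precision=4,suppress=True)
d=pickle.load(open('d2.pkl','rb'));o=d['obs'];r=d['wrist']
f=lambda p:np.array(p,float)/2+[150,0]
c=pix2w('wrist',r,o,f([[58,32],[622,45],[578,486],[92,476]]),.014);print(c,c.mean(0))
ang=lambda v:np.degrees(np.arctan2(v[1],v[0]))
print('yaw',ang(c[1]-c[0]),ang(c[2]-c[3]),ang(c[0]-c[3])-90,ang(c[1]-c[2])-90)
print('lens',[np.linalg.norm(c[i]-c[i-1]) for i in range(4)])
b=pix2w('wrist',r,o,f([[428,115],[416,438]]),.053);print('bar',b,b.mean(0),ang(b[0]-b[1])-90,np.linalg.norm(b[0]-b[1]))
for z in (.054,.0585,.063):
    p=pix2w('wrist',r,o,f([[252,143],[388,242],[260,284],[129,280],[263,413]]),z)
    fl=p[1]-p[0];print(z,p,'flat len',np.linalg.norm(fl),'normal',ang(fl)+90, 'hub r',np.linalg.norm(p[3:]-p[2],axis=1))
```

```text
[[0.4114 0.1928 0.014 ]
 [0.6297 0.1886 0.014 ]
 [0.627  0.0095 0.014 ]
 [0.4085 0.0142 0.014 ]] [0.5191 0.1013 0.014 ]
yaw -1.1137609075446149 -1.2196885681579517 -0.927182131596993 -0.863047890103374
lens [np.float64(0.17866142325833045), np.float64(0.2183617286013903), np.float64(0.17906626796167469), np.float64(0.21856385748338464)]
bar [[0.5518 0.1596 0.053 ]
 [0.5504 0.0414 0.053 ]] [0.5511 0.1005 0.053 ] -0.7178089522313513 0.11825913748308062
0.054 [[0.489  0.1503 0.054 ]
 [0.5382 0.1163 0.054 ]
 [0.4903 0.1011 0.054 ]
 [0.4413 0.1024 0.054 ]
 [0.49   0.0517 0.054 ]] flat len 0.05979190882083641 normal 55.384058394191676 hub r [0.049  0.0494]
0.0585 [[0.4894 0.1499 0.0585]
 [0.538  0.1164 0.0585]
 [0.4907 0.1014 0.0585]
 [0.4424 0.1027 0.0585]
 [0.4904 0.0527 0.0585]] flat len 0.058981495824077655 normal 55.38405839419165 hub r [0.0483 0.0487]
0.063 [[0.4899 0.1495 0.063 ]
 [0.5378 0.1165 0.063 ]
 [0.4912 0.1017 0.063 ]
 [0.4436 0.103  0.063 ]
 [0.4909 0.0537 0.063 ]] flat len 0.05817108282731892 normal 55.384058394191676 hub r [0.0477 0.048 ]
```

>>> {"fn": "carry_out", "kwargs": {"plan": [{"fingers": -0.33,"dx": 0.95,"dy": -0.56,"dz": 0,"rx": 0,"ry": 0,"rz": 0},{"fingers": -0.33,"dx": 0.95,"dy": -0.57,"dz": 0,"rx": 0,"ry": 0,"rz": 0},{"fingers": -0.33,"dx": 0,"dy": 0,"dz": 0,"rx": 0,"ry": 0,"rz": 0.875},{"fingers": -0.33,"dx": 0,"dy": 0,"dz": 0,"rx": 0,"ry": 0,"rz": 0.875},{"fingers": -0.33,"dx": 0,"dy": 0,"dz": 0,"rx": 0,"ry": 0,"rz": 0.875},{"fingers": -0.33,"dx": 0,"dy": 0,"dz": 0,"rx": 0,"ry": 0,"rz": 0.875},{"fingers": -0.33,"dx": 0,"dy": 0,"dz": 0.9,"rx": 0,"ry": 0,"rz": 0},{"fingers": -0.33,"dx": 0,"dy": 0,"dz": 0.9,"rx": 0,"ry": 0,"rz": 0},{"fingers": -0.33,"dx": 0,"dy": 0,"dz": 0.9,"rx": 0,"ry": 0,"rz": 0},{"fingers": -0.33,"dx": 0,"dy": 0,"dz": 0.9,"rx": 0,"ry": 0,"rz": 0},{"fingers": -0.33,"dx": 0,"dy": 0,"dz": 0.9,"rx": 0,"ry": 0,"rz": 0},{"fingers": -0.33,"dx": 0,"dy": 0,"dz": 0,"rx": 0,"ry": 0,"rz": 0}]}}

```text
time_s: 2.85
tool_pos: [0.4886, 0.1014, 0.0855]
tool_rot: [-179.8, 0.2, 55.0]
force: [0.8, -0.6, 0.7]
grip_width: 0.0579
```

>>> {"fn": "carry_out", "kwargs": {"plan": [{"fingers": -0.33,"dx": 0,"dy": 0,"dz": 0,"rx": 0,"ry": 0,"rz": 0},{"fingers": -0.33,"dx": 0,"dy": 0,"dz": 0,"rx": 0,"ry": 0,"rz": 0}]}}

```text
time_s: 3.1
tool_pos: [0.4913, 0.1022, 0.0889]
tool_rot: [179.9, -0.1, 55.0]
force: [0.7, -0.0, -0.3]
grip_width: 0.058
```

>>> {"fn": "carry_out", "kwargs": {"plan": [{"fingers": -0.33,"dx": 0,"dy": 0,"dz": 0.25,"rx": 0,"ry": 0,"rz": 0},{"fingers": -0.33,"dx": 0,"dy": 0,"dz": 0.25,"rx": 0,"ry": 0,"rz": 0},{"fingers": -0.33,"dx": 0,"dy": 0,"dz": 0.15,"rx": 0,"ry": 0,"rz": 0},{"fingers": -0.33,"dx": 0,"dy": 0,"dz": 0.05,"rx": 0,"ry": 0,"rz": 0},{"fingers": -0.33,"dx": 0,"dy": 0,"dz": 0,"rx": 0,"ry": 0,"rz": 0},{"fingers": -0.33,"dx": 0,"dy": 0,"dz": 0,"rx": 0,"ry": 0,"rz": 0}]}}

```text
time_s: 3.85
tool_pos: [0.4903, 0.102, 0.0668]
tool_rot: [180.0, -0.0, 55.0]
force: [0.1, 0.2, 0.2]
grip_width: 0.0577
```

>>> {"fn": "carry_out", "kwargs": {"plan": [{"fingers": -0.33,"dx": 0,"dy": 0,"dz": 0.03,"rx": 0,"ry": 0,"rz": 0},{"fingers": -0.33,"dx": 0,"dy": 0,"dz": 0.03,"rx": 0,"ry": 0,"rz": 0},{"fingers": -0.33,"dx": 0,"dy": 0,"dz": 0,"rx": 0,"ry": 0,"rz": 0}]}}

```text
time_s: 4.22
tool_pos: [0.49, 0.1019, 0.0647]
tool_rot: [-180.0, 0.0, 55.0]
force: [0.5, -0.1, 0.3]
grip_width: 0.0581
```

>>> {"fn": "carry_out", "kwargs": {"plan": [{"fingers": -0.33,"dx": 0,"dy": 0,"dz": 0.03,"rx": 0,"ry": 0,"rz": 0},{"fingers": -0.33,"dx": 0,"dy": 0,"dz": 0.03,"rx": 0,"ry": 0,"rz": 0},{"fingers": -0.33,"dx": 0,"dy": 0,"dz": 0,"rx": 0,"ry": 0,"rz": 0}]}}

```text
time_s: 4.6
tool_pos: [0.4901, 0.1019, 0.0629]
tool_rot: [-180.0, 0.0, 55.0]
force: [-0.7, 0.3, 0.8]
grip_width: 0.058
```

>>> {"fn": "carry_out", "kwargs": {"plan": [{"fingers": -0.33,"dx": 0,"dy": 0,"dz": 0.03,"rx": 0,"ry": 0,"rz": 0},{"fingers": -0.33,"dx": 0,"dy": 0,"dz": 0,"rx": 0,"ry": 0,"rz": 0}]}}

```text
time_s: 4.85
tool_pos: [0.4901, 0.102, 0.062]
tool_rot: [180.0, 0.0, 55.0]
force: [-0.3, -0.1, 0.8]
grip_width: 0.058
```

>>> {"fn": "carry_out", "kwargs": {"plan": [{"fingers": -0.33,"dx": 0,"dy": 0,"dz": 0.03,"rx": 0,"ry": 0,"rz": 0},{"fingers": -0.33,"dx": 0,"dy": 0,"dz": 0,"rx": 0,"ry": 0,"rz": 0}]}}

```text
time_s: 5.1
tool_pos: [0.4903, 0.102, 0.0618]
tool_rot: [180.0, -0.0, 55.0]
force: [-1.6, 0.1, 5.3]
grip_width: 0.0581
```

>>> {"fn": "carry_out", "kwargs": {"plan": [{"fingers": -0.33,"dx": 0,"dy": 0,"dz": 0.008,"rx": 0,"ry": 0,"rz": 0},{"fingers": -0.33,"dx": 0,"dy": 0,"dz": 0,"rx": 0,"ry": 0,"rz": 0.2},{"fingers": -0.33,"dx": 0,"dy": 0,"dz": 0,"rx": 0,"ry": 0,"rz": 0.3},{"fingers": -0.33,"dx": 0,"dy": 0,"dz": 0,"rx": 0,"ry": 0,"rz": 0.3}]}}

```text
time_s: 5.6
tool_pos: [0.4905, 0.1022, 0.0618]
tool_rot: [180.0, -0.0, 46.9]
force: [-3.1, -0.5, 5.1]
grip_width: 0.0582
```

Run:
```python
from h import *
d=snap('3',("scene","side"));o=d['obs'];print(o['force'],o['wrist_torque'],o['tool_pos'],o['tool_rot'])
```

```text
[-3.06745641 -0.47462184  5.08598882] [0.00062794 0.57062395 0.02770121] [0.49045706 0.10221216 0.06176254] [ 1.79975754e+02 -4.00455843e-02  4.69119785e+01]
```

>>> {"fn": "carry_out", "kwargs": {"plan": [{"fingers": -0.33,"dx": -0.01,"dy": -0.01,"dz": 0,"rx": 0,"ry": 0,"rz": 0.3},{"fingers": -0.33,"dx": 0,"dy": 0,"dz": 0,"rx": 0,"ry": 0,"rz": 0.3},{"fingers": -0.33,"dx": 0,"dy": 0,"dz": 0,"rx": 0,"ry": 0,"rz": 0.3},{"fingers": -0.33,"dx": 0,"dy": 0,"dz": 0,"rx": 0,"ry": 0,"rz": 0.3}]}}

```text
time_s: 6.2
tool_pos: [0.4904, 0.1025, 0.0617]
tool_rot: [180.0, -0.1, 34.9]
force: [-0.3, 1.2, 6.6]
grip_width: 0.0579
```

Run:
```python
from h import *
d=snap('4',("scene","side"));o=d['obs'];print(o['force'],o['wrist_torque'],o['tool_pos'],o['tool_rot'])
cv2.imwrite('pics/c4.png',cv2.resize(d['side']['color'][240:340,240:400,::-1],(800,500),interpolation=cv2.INTER_CUBIC))
```

```text
[-0.28805784  1.19956307  6.61651037] [ 0.1131004   0.35807741 -0.0136935 ] [0.49037002 0.10251972 0.06174766] [ 1.79984330e+02 -9.76459716e-02  3.49154243e+01]
```

View pics/c4.png

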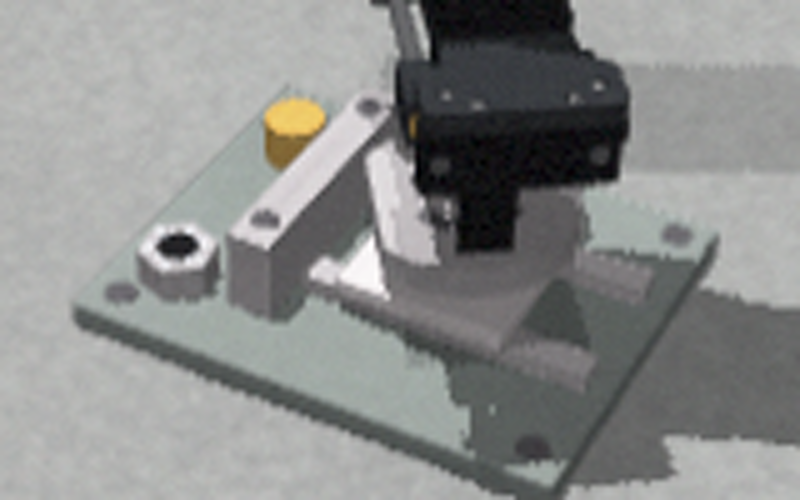

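>>> {"fn": "carry_out", "kwargs": {"plan": [{"fingers": -0.33,"dx": 0,"dy": 0,"dz": 0,"rx": 0,"ry": 0,"rz": 0.3},{"fingers": -0.33,"dx": 0,"dy": 0,"dz": 0,"rx": 0,"ry": 0,"rz": 0.3},{"fingers": -0.33,"dx": 0,"dy": 0,"dz": 0,"rx": 0,"ry": 0,"rz": 0.3},{"fingers": -0.33,"dx": 0,"dy": 0,"dz": 0,"rx": 0,"ry": 0,"rz": 0.3}]}}

```text
time_s: 6.8
tool_pos: [0.4905, 0.1029, 0.0618]
tool_rot: [-180.0, -0.1, 22.9]
force: [-0.6, 0.8, 3.8]
grip_width: 0.0576
```

>>> {"fn": "carry_out", "kwargs": {"plan": [{"fingers": -0.33,"dx": 0,"dy": 0,"dz": 0,"rx": 0,"ry": 0,"rz": 0.3},{"fingers": -0.33,"dx": 0,"dy": 0,"dz": 0,"rx": 0,"ry": 0,"rz": 0.3},{"fingers": -0.33,"dx": 0,"dy": 0,"dz": 0,"rx": 0,"ry": 0,"rz": 0.3},{"fingers": -0.33,"dx": 0,"dy": 0,"dz": 0,"rx": 0,"ry": 0,"rz": 0.3}]}}

```text
time_s: 7.3
tool_pos: [0.4906, 0.1031, 0.0618]
tool_rot: [-179.9, -0.1, 10.9]
force: [-0.4, 2.5, 4.4]
grip_width: 0.0574
```

>>> {"fn": "carry_out", "kwargs": {"plan": [{"fingers": -0.33,"dx": 0,"dy": 0,"dz": 0,"rx": 0,"ry": 0,"rz": 0.3},{"fingers": -0.33,"dx": 0,"dy": 0,"dz": 0,"rx": 0,"ry": 0,"rz": 0.3},{"fingers": -0.33,"dx": 0,"dy": 0,"dz": 0,"rx": 0,"ry": 0,"rz": 0.3},{"fingers": -0.33,"dx": 0,"dy": 0,"dz": 0,"rx": 0,"ry": 0,"rz": 0.3}]}}

```text
time_s: 7.8
tool_pos: [0.4907, 0.1032, 0.0618]
tool_rot: [-179.9, -0.1, -1.1]
force: [0.4, 1.8, 3.1]
grip_width: 0.0579
```

>>> {"fn": "carry_out", "kwargs": {"plan": [{"fingers": -0.33,"dx": 0,"dy": 0,"dz": -0.3,"rx": 0,"ry": 0,"rz": 0},{"fingers": -0.33,"dx": 0,"dy": 0,"dz": -0.9,"rx": 0,"ry": 0,"rz": 0},{"fingers": 1,"dx": 0,"dy": 0,"dz": -0.9,"rx": 0,"ry": 0,"rz": 0},{"fingers": 1,"dx": -0.5,"dy": 0,"dz": -0.9,"rx": 0,"ry": 0,"rz": 0},{"fingers": 1,"dx": -0.7,"dy": 0,"dz": -0.9,"rx": 0,"ry": 0,"rz": 0},{"fingers": 1,"dx": -0.7,"dy": 0,"dz": 0,"rx": 0,"ry": 0,"rz": 0},{"fingers": 1,"dx": 0,"dy": 0,"dz": 0,"rx": 0,"ry": 0,"rz": 0},{"fingers": 1,"dx": 0,"dy": 0,"dz": 0,"rx": 0,"ry": 0,"rz": 0},{"fingers": 1,"dx": 0,"dy": 0,"dz": 0,"rx": 0,"ry": 0,"rz": 0}]}}

```text
time_s: 8.93
tool_pos: [0.4331, 0.1028, 0.1776]
tool_rot: [180.0, 0.0, -1.0]
force: [-0.3, 1.2, 0.8]
grip_width: 0.0019
```

Run:
```python
from h import *
d=snap('5');o=d['obs'];print(o['force'],o['tool_pos'],o['tool_rot'],o['grip_width'])
```

```text
[-0.25052332  1.1980496   0.76763349] [0.43313521 0.10275899 0.17759738] [ 1.79988974e+02  2.56581966e-02 -1.01066381e+00] 0.0019047005696433861
```

View pics/wrist5.png

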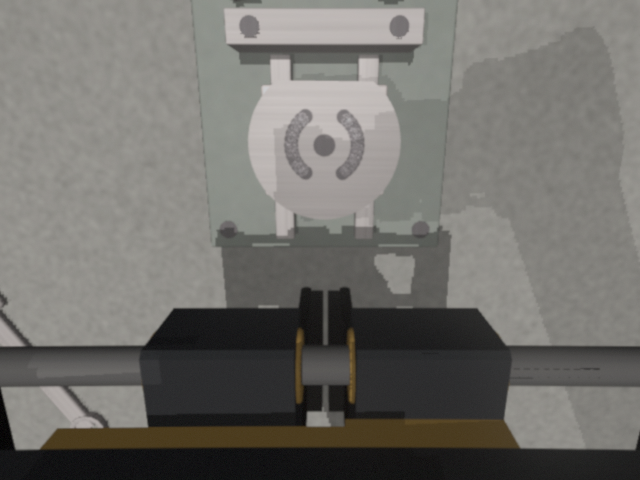

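Run:
```python
from h import *
d=pickle.load(open('d5.pkl','rb'))
cv2.imwrite('pics/c5.png',cv2.resize(d['wrist']['color'][0:150,225:425,::-1],(800,600),interpolation=cv2.INTER_CUBIC))
```

```text
(no output)
```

View pics/c5.png

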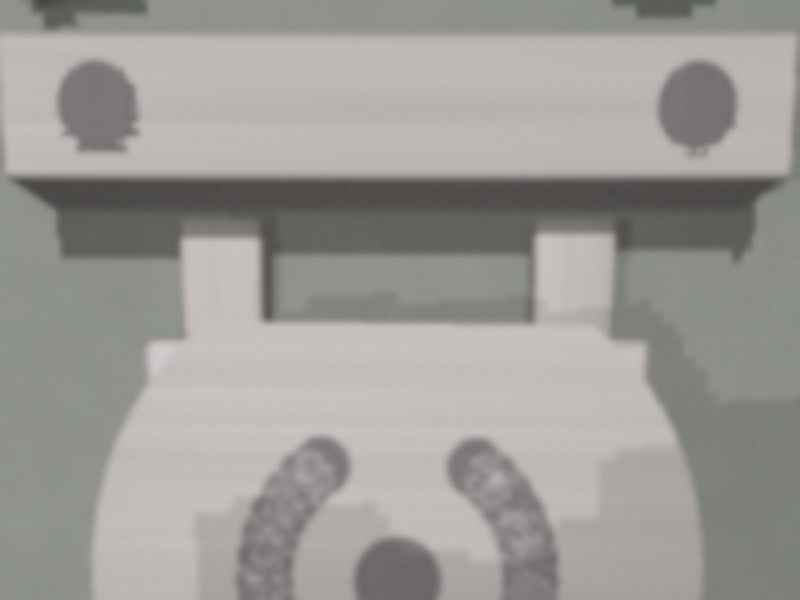

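Run:
```python
from h import *
np.set_printoptions(precision=4,suppress=True)
d=pickle.load(open('d5.pkl','rb'));o=d['obs'];r=d['wrist']
g=cv2.cvtColor(r['color'],cv2.COLOR_RGB2GRAY).astype(float)
g=cv2.GaussianBlur(g,(3,3),0)
def edge(cols,r0,r1,sgn):
    out=[]
    for c in cols:
        col=np.diff(g[r0:r1,c])*sgn;i=col.argmax()
        if 0<i<len(col)-1:
            a,b,e=col[i-1:i+2];out.append((c,r0+i+.5+.5*(a-e)/(a-2*b+e)))
    return np.array(out)
ang=lambda v:np.degrees(np.arctan2(v[1],v[0]))
for nm,cols,r0,r1,s,z in [('bar',range(235,418),38,50,-1,.053),('flatA',range(294,355),74,88,1,.062),('hub',None,0,0,0,.062)]:
    if cols is None: print(nm,pix2w('wrist',r,o,[[324.5,145]],z));continue
    e=edge(cols,r0,r1,s);
    w=pix2w('wrist',r,o,e,z)
    p=np.polyfit(w[:,1],w[:,0],1)
    k=abs(w[:,0]-np.polyval(p,w[:,1]))<.001
    p=np.polyfit(w[k,1],w[k,0],1)
    print(nm,k.sum(),len(k),'x at y=.1',np.polyval(p,.1),'angle',-np.degrees(np.arctan(p[0])), e[::12,1])
```

```text
bar 183 183 x at y=.1 0.5506589190337381 angle -0.9754164978040555 [43.7021 43.7645 43.7954 43.8542 43.8828 43.9263 43.9324 43.9369 43.9355
 43.9756 43.9286 43.9899 43.9009 43.8547 43.8298 43.7461]
flatA 61 61 x at y=.1 0.5294012784900832 angle -1.390822484723149 [80.0962 80.1152 80.3226 80.3191 80.5047 80.5   ]
hub [[0.4912 0.1015 0.062 ]]
```

>>> {"fn": "carry_out", "kwargs": {"plan": [{"fingers": 1,"dx": -0.27,"dy": 0,"dz": 0,"rx": 0,"ry": 0,"rz": 0},{"fingers": 1,"dx": 0,"dy": 0,"dz": 0.8,"rx": 0,"ry": 0,"rz": 0},{"fingers": 1,"dx": 0,"dy": 0,"dz": 0.8,"rx": 0,"ry": 0,"rz": 0},{"fingers": 1,"dx": 0,"dy": 0,"dz": 0.8,"rx": 0,"ry": 0,"rz": 0},{"fingers": 1,"dx": 0,"dy": 0,"dz": 0.8,"rx": 0,"ry": 0,"rz": 0},{"fingers": 1,"dx": 0,"dy": 0,"dz": 0.6,"rx": 0,"ry": 0,"rz": 0},{"fingers": 1,"dx": 0,"dy": 0,"dz": 0.4,"rx": 0,"ry": 0,"rz": 0},{"fingers": 1,"dx": 0,"dy": 0,"dz": 0.1,"rx": 0,"ry": 0,"rz": 0},{"fingers": 1,"dx": 0,"dy": 0,"dz": 0,"rx": 0,"ry": 0,"rz": 0},{"fingers": 1,"dx": 0,"dy": 0,"dz": 0,"rx": 0,"ry": 0,"rz": 0}]}}

```text
time_s: 10.22
tool_pos: [0.4252, 0.1033, 0.0496]
tool_rot: [-180.0, -0.1, -1.0]
force: [0.7, -0.3, -0.2]
grip_width: 0.0007
```

Run:
```python
from h import *
d=snap('6',('side',));o=d['obs'];print(o['force'],o['wrist_torque'],o['tool_pos'],o['tool_rot'],o['grip_width'])
cv2.imwrite('pics/c6.png',cv2.resize(d['side']['color'][220:340,240:400,::-1],(800,600),interpolation=cv2.INTER_CUBIC))
```

```text
[ 0.74701187 -0.31324595 -0.24995677] [ 0.02780918  0.10372071 -0.01392411] [0.42523677 0.10328738 0.04963277] [-1.79979932e+02 -8.19661778e-02 -9.97340341e-01] 0.0006546625310263301
```

View pics/c6.png

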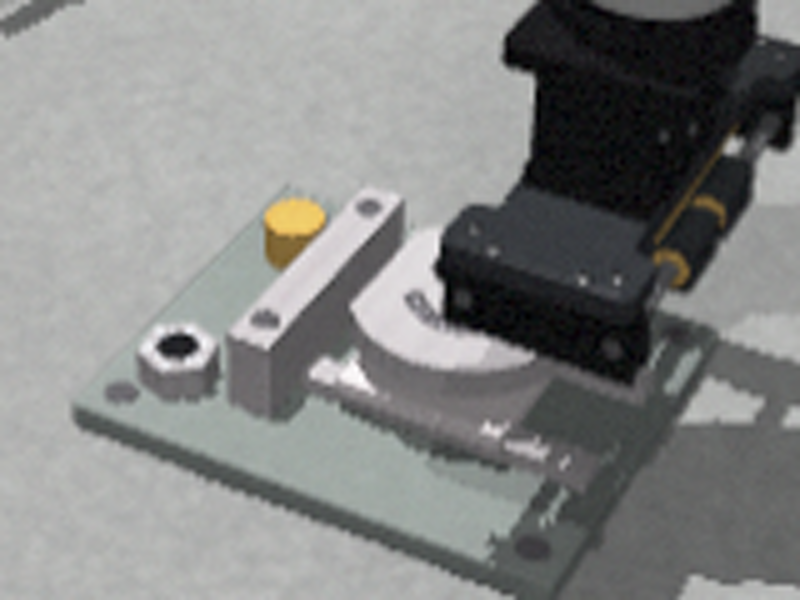

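>>> {"fn": "carry_out", "kwargs": {"plan": [{"fingers": 1,"dx": 0.07,"dy": 0,"dz": 0,"rx": 0,"ry": 0,"rz": 0},{"fingers": 1,"dx": 0.07,"dy": 0,"dz": 0,"rx": 0,"ry": 0,"rz": 0},{"fingers": 1,"dx": 0.07,"dy": 0,"dz": 0,"rx": 0,"ry": 0,"rz": 0},{"fingers": 1,"dx": 0.05,"dy": 0,"dz": 0,"rx": 0,"ry": 0,"rz": 0},{"fingers": 1,"dx": 0.05,"dy": 0,"dz": 0,"rx": 0,"ry": 0,"rz": 0},{"fingers": 1,"dx": 0.05,"dy": 0,"dz": 0,"rx": 0,"ry": 0,"rz": 0}]}}

```text
time_s: 11.02
tool_pos: [0.4347, 0.1029, 0.0487]
tool_rot: [180.0, 0.1, -1.0]
force: [-1.7, 0.4, 1.9]
grip_width: 0.0004
```

>>> {"fn": "carry_out", "kwargs": {"plan": [{"fingers": 1,"dx": 0.06,"dy": 0,"dz": 0,"rx": 0,"ry": 0,"rz": 0},{"fingers": 1,"dx": 0.06,"dy": 0,"dz": 0,"rx": 0,"ry": 0,"rz": 0},{"fingers": 1,"dx": 0.06,"dy": 0,"dz": 0,"rx": 0,"ry": 0,"rz": 0},{"fingers": 1,"dx": 0.06,"dy": 0,"dz": 0,"rx": 0,"ry": 0,"rz": 0},{"fingers": 1,"dx": 0.06,"dy": 0,"dz": 0,"rx": 0,"ry": 0,"rz": 0},{"fingers": 1,"dx": 0.06,"dy": 0,"dz": 0,"rx": 0,"ry": 0,"rz": 0}]}}

```text
time_s: 11.78
tool_pos: [0.4463, 0.1027, 0.0489]
tool_rot: [180.0, 0.0, -1.0]
force: [-2.6, 0.3, 0.3]
grip_width: 0.0003
```

>>> {"fn": "carry_out", "kwargs": {"plan": [{"fingers": 1,"dx": 0.05,"dy": 0,"dz": 0,"rx": 0,"ry": 0,"rz": 0},{"fingers": 1,"dx": 0.05,"dy": 0,"dz": 0,"rx": 0,"ry": 0,"rz": 0},{"fingers": 1,"dx": 0.05,"dy": 0,"dz": 0,"rx": 0,"ry": 0,"rz": 0},{"fingers": 1,"dx": 0.05,"dy": 0,"dz": 0,"rx": 0,"ry": 0,"rz": 0}]}}

```text
time_s: 12.28
tool_pos: [0.4523, 0.1026, 0.0489]
tool_rot: [180.0, -0.0, -1.0]
force: [-2.7, 0.4, -0.5]
grip_width: 0.0004
```

>>> {"fn": "carry_out", "kwargs": {"plan": [{"fingers": 1,"dx": 0.03,"dy": 0,"dz": 0,"rx": 0,"ry": 0,"rz": 0},{"fingers": 1,"dx": 0.02,"dy": 0,"dz": 0,"rx": 0,"ry": 0,"rz": 0}]}}

```text
time_s: 12.52
tool_pos: [0.4538, 0.1026, 0.0489]
tool_rot: [180.0, -0.0, -1.0]
force: [-2.0, -0.7, -0.2]
grip_width: 0.0005
```

>>> {"fn": "carry_out", "kwargs": {"plan": [{"fingers": 1,"dx": 0.02,"dy": 0,"dz": 0,"rx": 0,"ry": 0,"rz": 0},{"fingers": 1,"dx": 0,"dy": 0,"dz": 0,"rx": 0,"ry": 0,"rz": 0}]}}

```text
time_s: 12.78
tool_pos: [0.4544, 0.1025, 0.0489]
tool_rot: [180.0, -0.0, -1.0]
force: [-1.9, 0.1, -0.1]
grip_width: 0.0004
```

>>> {"fn": "carry_out", "kwargs": {"plan": [{"fingers": 1,"dx": 0.02,"dy": 0,"dz": 0,"rx": 0,"ry": 0,"rz": 0},{"fingers": 1,"dx": 0,"dy": 0,"dz": 0,"rx": 0,"ry": 0,"rz": 0}]}}

```text
time_s: 13.02
tool_pos: [0.4545, 0.1025, 0.0488]
tool_rot: [180.0, 0.0, -1.0]
force: [-2.5, -0.3, 1.2]
grip_width: 0.0002
```

>>> {"fn": "carry_out", "kwargs": {"plan": [{"fingers": 1,"dx": 0.02,"dy": 0,"dz": 0,"rx": 0,"ry": 0,"rz": 0},{"fingers": 1,"dx": 0,"dy": 0,"dz": 0,"rx": 0,"ry": 0,"rz": 0}]}}

```text
time_s: 13.28
tool_pos: [0.4546, 0.1024, 0.0488]
tool_rot: [180.0, 0.1, -1.0]
force: [-5.5, -0.5, 1.5]
grip_width: 0.0003
```

>>> {"fn": "carry_out", "kwargs": {"plan": [{"fingers": 1,"dx": 0.02,"dy": 0,"dz": 0,"rx": 0,"ry": 0,"rz": 0},{"fingers": 1,"dx": 0,"dy": 0,"dz": 0,"rx": 0,"ry": 0,"rz": 0}]}}

```text
time_s: 13.52
tool_pos: [0.4547, 0.1024, 0.0487]
tool_rot: [180.0, 0.2, -1.0]
force: [-6.5, 0.3, 3.9]
grip_width: 0.0004
```

>>> {"fn": "carry_out", "kwargs": {"plan": [{"fingers": 1,"dx": 0.02,"dy": 0,"dz": 0,"rx": 0,"ry": 0,"rz": 0},{"fingers": 1,"dx": 0,"dy": 0,"dz": 0,"rx": 0,"ry": 0,"rz": 0}]}}

```text
time_s: 13.78
tool_pos: [0.4547, 0.1023, 0.0486]
tool_rot: [179.9, 0.2, -1.0]
force: [-8.7, -0.2, 4.3]
grip_width: 0.0006
```

>>> {"fn": "carry_out", "kwargs": {"plan": [{"fingers": 1,"dx": 0.01,"dy": 0,"dz": 0,"rx": 0,"ry": 0,"rz": 0},{"fingers": 1,"dx": 0,"dy": 0,"dz": 0,"rx": 0,"ry": 0,"rz": 0}]}}

```text
time_s: 14.02
tool_pos: [0.4547, 0.1023, 0.0486]
tool_rot: [179.9, 0.3, -1.0]
force: [-7.4, -1.3, 4.6]
grip_width: 0.0003
```

>>> {"fn": "carry_out", "kwargs": {"plan": [{"fingers": 1,"dx": 0.015,"dy": 0,"dz": 0,"rx": 0,"ry": 0,"rz": 0},{"fingers": 1,"dx": 0,"dy": 0,"dz": 0,"rx": 0,"ry": 0,"rz": 0},{"fingers": 1,"dx": 0,"dy": 0,"dz": 0,"rx": 0,"ry": 0,"rz": 0}]}}

```text
time_s: 14.4
tool_pos: [0.4547, 0.1023, 0.0485]
tool_rot: [179.9, 0.3, -1.0]
force: [-10.5, -0.1, 6.3]
grip_width: 0.0003
```

>>> {"fn": "carry_out", "kwargs": {"plan": [{"fingers": 1,"dx": 0,"dy": 0,"dz": 0,"rx": 0,"ry": 0,"rz": 0}]}}

```text
time_s: 14.52
tool_pos: [0.4547, 0.1023, 0.0486]
tool_rot: [179.9, 0.3, -1.0]
force: [-8.2, -1.0, 5.6]
grip_width: 0.0005
```

>>> {"fn": "carry_out", "kwargs": {"plan": [{"fingers": 1,"dx": 0,"dy": 0,"dz": 0,"rx": 0,"ry": 0,"rz": 0}]}}

```text
time_s: 14.65
tool_pos: [0.4547, 0.1023, 0.0485]
tool_rot: [179.9, 0.3, -1.0]
force: [-9.7, -1.1, 6.0]
grip_width: 0.0008
```

>>> {"fn": "carry_out", "kwargs": {"plan": [{"fingers": 1,"dx": 0.007,"dy": 0,"dz": 0,"rx": 0,"ry": 0,"rz": 0},{"fingers": 1,"dx": 0,"dy": 0,"dz": 0,"rx": 0,"ry": 0,"rz": 0},{"fingers": 1,"dx": 0,"dy": 0,"dz": 0,"rx": 0,"ry": 0,"rz": 0},{"fingers": 1,"dx": 0,"dy": 0,"dz": 0,"rx": 0,"ry": 0,"rz": 0}]}}

```text
time_s: 15.15
tool_pos: [0.4547, 0.1023, 0.0485]
tool_rot: [179.9, 0.4, -1.0]
force: [-10.3, -0.8, 6.8]
grip_width: 0.0008
```

>>> {"fn": "carry_out", "kwargs": {"plan": [{"fingers": 1,"dx": 0,"dy": 0,"dz": 0,"rx": 0,"ry": 0,"rz": 0},{"fingers": 1,"dx": 0,"dy": 0,"dz": 0,"rx": 0,"ry": 0,"rz": 0},{"fingers": 1,"dx": 0,"dy": 0,"dz": 0,"rx": 0,"ry": 0,"rz": 0},{"fingers": 1,"dx": 0,"dy": 0,"dz": 0,"rx": 0,"ry": 0,"rz": 0}]}}

```text
time_s: 15.65
tool_pos: [0.4548, 0.1023, 0.0486]
tool_rot: [179.9, 0.3, -1.0]
force: [-10.5, -1.2, 6.6]
grip_width: 0.0004
```

>>> {"fn": "carry_out", "kwargs": {"plan": [{"fingers": 1,"dx": 0,"dy": 0,"dz": 0,"rx": 0,"ry": 0,"rz": 0},{"fingers": 1,"dx": 0,"dy": 0,"dz": 0,"rx": 0,"ry": 0,"rz": 0},{"fingers": 1,"dx": 0,"dy": 0,"dz": 0,"rx": 0,"ry": 0,"rz": 0},{"fingers": 1,"dx": 0,"dy": 0,"dz": 0,"rx": 0,"ry": 0,"rz": 0}]}}

```text
time_s: 16.15
tool_pos: [0.4547, 0.1023, 0.0485]
tool_rot: [179.9, 0.3, -1.0]
force: [-10.8, -0.8, 6.5]
grip_width: 0.001
```

>>> {"fn": "carry_out", "kwargs": {"plan": [{"fingers": 1,"dx": -0.05,"dy": 0,"dz": 0,"rx": 0,"ry": 0,"rz": 0},{"fingers": 1,"dx": -0.1,"dy": 0,"dz": 0,"rx": 0,"ry": 0,"rz": 0},{"fingers": 1,"dx": -0.3,"dy": 0,"dz": 0,"rx": 0,"ry": 0,"rz": 0},{"fingers": 1,"dx": -0.4,"dy": 0,"dz": 0,"rx": 0,"ry": 0,"rz": 0},{"fingers": 1,"dx": -0.1,"dy": 0,"dz": 0,"rx": 0,"ry": 0,"rz": 0},{"fingers": 1,"dx": 0,"dy": 0,"dz": -0.5,"rx": 0,"ry": 0,"rz": 0},{"fingers": 1,"dx": 0,"dy": 0,"dz": -0.9,"rx": 0,"ry": 0,"rz": 0},{"fingers": 1,"dx": 0,"dy": 0,"dz": -0.9,"rx": 0,"ry": 0,"rz": 0},{"fingers": 1,"dx": 0,"dy": 0,"dz": -0.9,"rx": 0,"ry": 0,"rz": 0},{"fingers": 1,"dx": 0,"dy": 0,"dz": -0.9,"rx": 0,"ry": 0,"rz": 0},{"fingers": 1,"dx": 0.5,"dy": 0,"dz": 0,"rx": 0,"ry": 0,"rz": 0},{"fingers": 1,"dx": 0,"dy": 0,"dz": 0,"rx": 0,"ry": 0,"rz": 0}]}}

```text
time_s: 17.65
tool_pos: [0.4451, 0.1025, 0.1719]
tool_rot: [-180.0, -0.0, -1.0]
force: [-0.8, 0.7, -0.4]
grip_width: 0.0004
```

>>> {"fn": "carry_out", "kwargs": {"plan": [{"fingers": 1,"dx": 0,"dy": 0,"dz": 0,"rx": 0,"ry": 0,"rz": 0},{"fingers": 1,"dx": 0,"dy": 0,"dz": 0,"rx": 0,"ry": 0,"rz": 0},{"fingers": 1,"dx": 0,"dy": 0,"dz": 0,"rx": 0,"ry": 0,"rz": 0}]}}

```text
time_s: 18.02
tool_pos: [0.4438, 0.1027, 0.1715]
tool_rot: [180.0, 0.0, -1.0]
force: [0.1, -0.5, -0.0]
grip_width: 0.0004
```

Run:
```python
from h import *
d=snap('7',('wrist','scene','side'));o=d['obs'];print(o['force'],o['tool_pos'],o['tool_rot'])
a=cv2.resize(d['wrist']['color'][0:200,200:450,::-1],(750,600),interpolation=cv2.INTER_CUBIC);cv2.imwrite('pics/c7.png',a)
```

```text
[ 0.12623449 -0.46756483 -0.00311917] [0.44375436 0.10270878 0.17147816] [ 1.79983201e+02  4.68005038e-02 -9.91395782e-01]
```

View pics/c7.png

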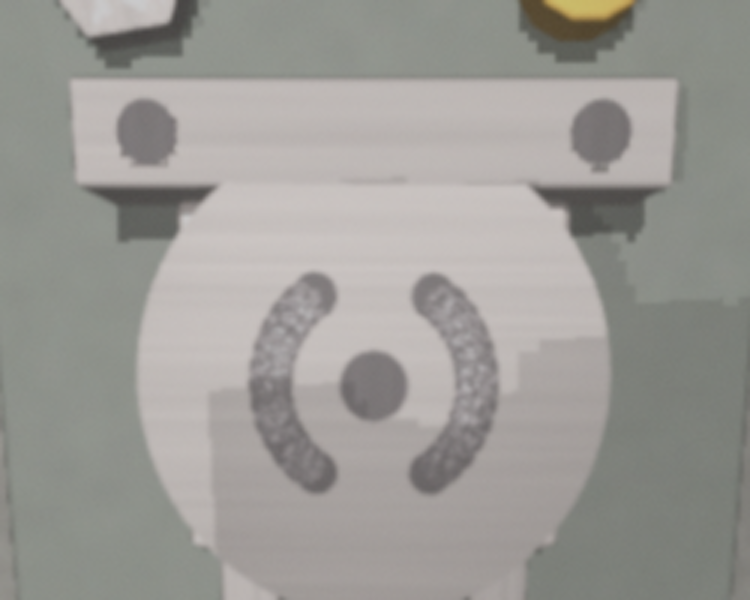

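View pics/side7.png

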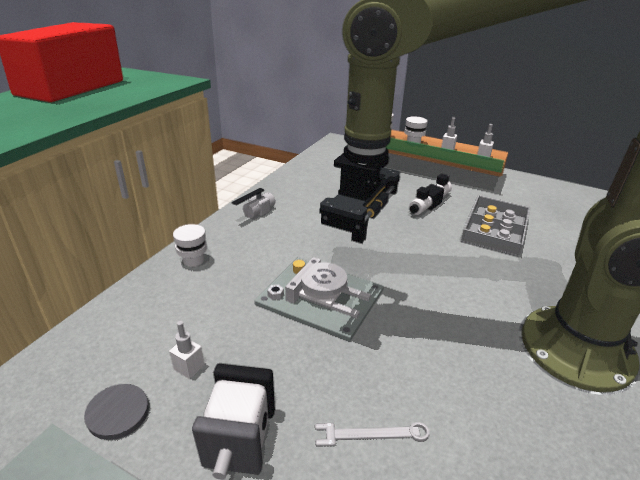

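Run:
```python
from h import *
from cell import ticket
d=pickle.load(open('d7.pkl','rb'));o=d['obs'];r=d['wrist']
print(pix2w('wrist',r,o,[[200+374/3,386/3]],.062), pix2w('wrist',r,o,[[200+80/3,186/3],[200+670/3,186/3]],.053))
print(ticket.sign_off())
```

```text
[[0.5119811  0.10117455 0.062     ]] [[0.55132778 0.15971614 0.053     ]
 [0.54938738 0.04097432 0.053     ]]
the job is handed in; nothing more can be done
None
```

The plate's flat is now against the bar, the arm is clear of everything, and the job is handed in. It took about 18 s of the 72 s allowed.

- **Turning:** I pressed both fingertips on the plate's top, about 62 mm above the counter, and turned it about 56° clockwise. The press read 3 to 7 N. A picture then showed the flat within 0.4° of square to the bar.
- **Sliding and seating:** I pushed the rim with the closed fingers, and the carriage moved about 21 mm until the flat met the bar. I held about 10 N (readings 8 to 11 N) for about 1.7 s, then backed off and lifted away.
- **Forces:** The highest push I read was 10.8 N along the slide. A side-effect upward drag of up to about 7 N brings that to roughly 13 N in total. I read force only at the end of each move, so brief peaks in between were not seen.
- **Last checks:** The final picture shows the flat lying along the bar, with the nut and spacer apparently undisturbed. The plate's centre measures about 38.4 mm from the bar face; flush would be 38 mm, and the camera is good to about 2 mm. The contact force read about zero after I let go.
- **Refused call:** The first move call was refused because its rows were incomplete, and nothing moved.

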